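# Ready the film unwinder for threading

## Robot

A 6-joint arm with a two-finger parallel gripper is mounted at the origin on a cart in front of the work surface, level with it; the furniture and walls round the work are solid. World frame = base frame: x ahead of the robot, y to its left, z up, the work surface at z = 0. Lengths are in m, angles in rad, forces in N, time in s.
With the tool pointing down it reaches from about 0.35 to 0.975 m from the base axis. Payload 4.9 kg.
Tool frame: the origin (TCP) lies on the front face of the gripper's body, between the roots of the fingers; the fingertips stand ctrl.finger_overhang ahead of it and the grasp point (between the pads) lies 54 mm ahead of it (ctrl.finger_overhang is the distance from the TCP to the fingertips, in m); z points along the fingers, y is the line along which they close (so a half turn about z gives the same grasp; the last joint's range is limited). The gripper opens to 85 mm and grips with 20 to 120 N. Pads are 22 mm wide; open, the fingers measure 114 mm over their backs; the gripper's body (76 mm by 85 mm) begins 54 mm behind the grasp point. The pads swing forward as they close: fully open they stand 13 mm farther back than shut.
Start: joints at [1.138, 0.053, 1.613, -0, 1.476, -0.119], TCP at [0.193, 0.594, 0.304] pointing down, gripper open.
Joint ranges: [-3.01, 3.01], [-1.01, 2.22], [0.06, 2.58], [-1.02, 4.17], [0.09, 2.62], [-3.14, 3.14]. Speed limits (rad/s): [2.57, 2.57, 3.14, 3.14, 3.14, 3.14].

## Interface

Orientations are given as a rotation vector (axis times angle).
In Python, from station import ctrl, vision gives the robot as it stands. The module is installed in compiled form; this text tells all that it offers.
- The arm moves only by the tool drive_tool, never from a script. Its argument "rows" is a list of rows, each a list of 2 entries, a list of its own where there are three numbers: the shift along the tool's x, y, z in m, then the turn about the tool's z in rad. A call has 1 to 10 rows; each row shifts and turns the commanded pose from where the row before left it, along the tool's axes as they then stand; what a row does not reach is not made up. A row lasts 1/10 s, in which the tool goes at most 50 mm and 8.59 degrees, less where a joint would pass 70% of its speed; a pose out of reach is approached as far as the arm can. A call with a gripper value outside its range is refused whole. "jaw" is the closure, from 0 (fully open) to 1 (shut), set as the call begins (left out, the last holds). The fingers move at their own pace and stop on an object; "grip_force" is the grip in N (left out, the last holds). Time passes only in rows, so rows that do not move let the fingers close. It gives the time, the measured TCP pose, the force, the opening and the grip force at its end, in the units of the state.
- ctrl.get_obs(): the state, without advancing time (a new reading comes with each control period).
- vision.get_image(name): name is "scene" or "top" or "wrist"; returns a dict with "image" (384x512x3 uint8, blue, green, red), "vertical_fov" (degrees; the focal length in pixels is half the picture's height over the tangent of half this angle, whatever the lens; pixels are square), "cx", "cy" (the principal point, pixels), "R" (3x3) and "t" (3): a world point X has camera coordinates R X + t. Camera axes: x right, y down, z forward; pixel columns grow to the right and rows downward; lengths in m; the calibration is good to about 2 mm. A picture is of the moment at which its call begins. There is no depth.
- ctrl.finish_job(): hands the job in; it is judged then, once.
The state is a dict: "t": time; "q": joint angles; "dq": joint speeds; "effort": joint torques, N m; "tool_pos": TCP position; "tool_rot": TCP orientation; "contact_force": force on the tool from outside, world axes, zero at the start; "wrist_torque": the same for the moment, N m; "opening": finger opening in m; "grip_force": force on a finger pad.
Only numpy, scipy, OpenCV 4.12 (cv2) and the standard library are available. Lean on these libraries where they do the work, as an engineer would, in place of code of your own. Each camera call takes 0.05 s, during which the arm holds its last target. There are 200 camera calls.

## Task

Ready the film unwinder for threading. First take the red spring clip, squeeze its handles to open it and clip it level onto the steel spindle neck, between the amber film roll and the spindle head, with the neck in the notch of its jaws, and let it go. Then take the blue dancer arm by its orange end roller, wind it forward against its spring all the way to the stop, and finish while still holding it there so that a colleague can thread the film; leave the film roll and everything else on the bench where they are.

Things in the scene. Friction and masses are not known exactly. Their poses are not given: they have to be found in the camera images.
- clip_grip (a point): Red spring clip like a stout clothes-peg lying on its side, hinge pin upright, about 55 g, about 100 mm long, handles 22 mm high. Point midway between the resting handles, 11 mm above the underside, 36 mm behind the hinge; x runs to the jaws. Width over the handles here: 43 mm at rest (light grey sleeves; 52 mm at the tails 20 mm further back), 24 mm and parallel when squeezed to their stop (5 to 6 N).
- clip_mouth (a point): Centre of the 8 mm long notch in the clip's shut jaws, where the neck belongs: 32 mm ahead of the hinge, 12 mm behind the jaw tips, 7 mm above the underside; jaws 14 mm high. It moves with the -y lever: with the clip squeezed fully it stands 31 mm ahead of the hinge and 8 mm to the -y side of the clip's middle line.
- clip_lever (a joint): Opening angle of the clip, rad: 0 jaws shut; 0.52 squeezed to its stop, tips 23 mm apart, each lever turned 15 degrees; about 0.13 when the notch is closed round the spindle neck. Its spring closes the jaws with about 5 N.
- clip: The same clip with both levers; origin on the hinge axis at the underside; its axes, like those of clip_grip and clip_mouth, belong to the -y lever (x along the clip's middle line at rest), so they turn 15 degrees clockwise when the clip is squeezed evenly.
- unwinder: Film unwinder fixed to the bench: aluminium plate 140 (x) by 300 (y) mm, top 12 mm up; origin under its centre, front (-x) toward the robot. Spindle with film roll at its -y end, free space in front of it for the clip's handles; dancer arm at its +y end. Two white guide rollers, 21 mm wide, 55 high, at (-52,-12) and (52,-10) mm; grey pivot drum of the arm, 52 mm high, at (35,45) mm.
- spindle_neck (a point): On the axis of the upright steel spindle, 52 mm above the bench, at (0,-90) mm in the unwinder's frame. The neck, 10 mm in diameter, is bare from the roll's top (45 mm above the bench) to the head (18 mm in diameter, from 66 to 73 mm). clip_mouth comes to lie here, within about 3 mm, when the clip lies on the roll with the neck in its notch.
- film_roll: Roll of amber film lying on the spindle's hub, loose: 94 mm in diameter, 19 mm high; origin at the centre of its underside, which is 26 mm above the bench.
- dancer_pivot (a point): On the upright pivot axis of the dancer arm, at the height of roller_grip (45 mm above the bench).
- roller_grip (a point): On the axis of the orange end roller of the blue dancer arm, 45 mm above the bench, 95 mm from the pivot axis; x points from the pivot outward along the arm, z up. The roller turns freely, is 18 mm in diameter from 25 to 56 mm above the bench, over a flange 22 mm across; the arm below is 15 to 24 mm wide, its top 21 mm above the bench.
- dancer (a joint): Angle of the dancer arm, rad: 0 at its rest pin, pointing to the unwinder's left and 10 degrees backward; grows counter-clockwise seen from above as it is wound forward, toward the unwinder's front; 1.22 at the rubber-sleeved stop pin, where it ends. The spring drives it back with about 4 N at the roller at rest, 8.5 N at the stop.
- end_roller: The orange end roller itself (for contact); origin on its axis at bench height.
- beaker: Empty glass beaker, 43 mm in diameter, 56 mm high, behind the unwinder: a bystander.
- vial: Screw-cap vial, 28 mm in diameter, 56 mm high, behind the unwinder: a bystander.
- screwdriver: Red-handled screwdriver, 173 mm long, lying to the right: a bystander.
- tweezers: Steel tweezers, 126 mm long, lying in front of the hotplate and balance: a bystander.
There are look-alikes about, which are no part of the job. Of the things shaped like the clip, the red one is meant.

How it is judged:
On the way:
1. the clip is closed round the spindle neck, between roll and spindle head, and let go (horizontal distance between clip_mouth and spindle_neck below 0.006 m and z of clip_mouth in the frame of spindle_neck between -0.004 and 0.009 m and angle between clip's own z axis and vertical below 0.2 rad and value of joint clip_lever between 0.05 and 0.28 rad and contact force between clip and unwinder above 0.5 N and contact force between each of the arm, the fingers and clip below 0.1 N), for 0.3 s.
At the end, for the whole second after the job is handed in: Dancer arm still, within 0.06 rad of its stop, fingers on its end roller with over 1.5 N; the clip, free of the robot, is closed round the spindle neck: notch point within 6 mm of the axis, -4 to +9 mm of its height when lying on the roll, tilted under 0.2 rad (value of joint dancer above 1.16 rad and velocity of joint dancer between -0.1 and 0.1 rad/s and contact force between the fingers and end_roller above 1.5 N and horizontal distance between clip_mouth and spindle_neck below 0.006 m and z of clip_mouth in the frame of spindle_neck between -0.004 and 0.009 m and angle between clip's own z axis and vertical below 0.2 rad and value of joint clip_lever between 0.05 and 0.28 rad and contact force between clip and unwinder above 0.5 N and contact force between the fingers and clip below 0.1 N); the arm keeps its last pose, push and grip.
It fails at once if the film roll is lifted or pushed off its hub by more than 15 mm (distance of film_roll from where it was at the start of the episode above 0.015 m).
It fails at once if a bystander is pushed more than 30 mm (distance of any of beaker, vial, screwdriver, tweezers from where it was at the start of the episode above 0.03 m).
It also fails if it takes over 51 s, if anything falls off the work surface, if the arm or the gripper's body presses on something with over 40 N, if the wrist force passes 120 N, or if a joint passes its speed limit or range.

## Working session

There is one attempt and no reset: what is moved stays moved. The work goes in short steps, Python scripts to look and compute and a tool call to move; the robot and the scene stay as the last step left them, time stands still between calls to the robot, and variables do not carry over. Pictures are saved under pics/ and viewed, at most 10 in all, crops included, and the job is handed in when it is done.

Besides the shell and the picture viewer there is one more tool, called after "Emit:" as name(argument=value, ...) on one line, values as JSON. drive_tool: Moves the arm, as the interface text tells. Its arguments: {"type":"object","properties":{"rows":{"type":"array","items":{"type":"array"}},"jaw":{"type":"number"},"grip_force":{"type":"number"}},"required":["rows"]}

```bash
mkdir -p pics
cat > h.py <<'E'
import numpy as np, cv2
from scipy.spatial.transform import Rotation as Ro
from station import ctrl, vision
def get(n):
    d=vision.get_image(n); im=d["image"]; d["f"]=im.shape[0]/2/np.tan(np.radians(d["vertical_fov"])/2); d["R"]=np.array(d["R"]);d["t"]=np.array(d["t"]); return d
def ray(d,u,v):
    c=-d["R"].T@d["t"]; w=d["R"].T@np.array([(u-d["cx"])/d["f"],(v-d["cy"])/d["f"],1.]); return c,w
def onz(d,u,v,z):
    c,w=ray(d,u,v); return c+w*(z-c[2])/w[2]
def px(d,X):
    p=d["R"]@np.array(X)+d["t"]; return p[:2]/p[2]*d["f"]+[d["cx"],d["cy"]]
E
python3 - <<'E'
from h import *
o=ctrl.get_obs(); print(o, ctrl.finger_overhang)
ims=[]
for n in ["top","scene"]:
    d=get(n); print(n,d["f"],d["cx"],d["cy"],-d["R"].T@d["t"],d["R"].round(3).tolist())
    cv2.imwrite(f"pics/{n}0.png",cv2.resize(d["image"],(800,600),interpolation=cv2.INTER_CUBIC)); np.save(n+"0.npy",d,allow_pickle=True)
E
```

```text
{'t': 0.0, 'q': array([ 1.13798626e+00,  5.33623834e-02,  1.61427659e+00, -3.37822054e-05,
        1.47602695e+00, -1.19022286e-01]), 'dq': array([-0.00017124, -0.00076285, -0.00036533,  0.00072399,  0.0022515 ,
       -0.00044191]), 'effort': array([ 4.78636084e-04, -3.93655729e+01, -3.70189083e+01, -1.59511819e-04,
        6.89987792e-03, -1.56585077e-05]), 'tool_pos': array([0.1927339 , 0.59404193, 0.30266985]), 'tool_rot': array([-0.49078856, -3.10247898,  0.00314737]), 'contact_force': array([ 0.19722968, -0.18875674, -0.16307519]), 'wrist_torque': array([-0.03235422,  0.0365774 , -0.0052505 ]), 'grip_force': 0.0, 'opening': 0.08548633776100743} 0.0726
top 397.4745562302419 253.7225124207398 194.277365620325 [ 0.45503476 -0.06092045  1.32201666] [[-0.013, -1.0, -0.01], [-0.995, 0.014, -0.101], [0.101, 0.009, -0.995]]
scene 354.03247572620904 250.19037565409178 197.6337583527184 [-7.54003209e-04 -6.77033526e-01  7.68539647e-01] [[0.731, -0.683, -0.005], [-0.429, -0.453, -0.781], [0.531, 0.573, -0.624]]
```

View pics/top0.png

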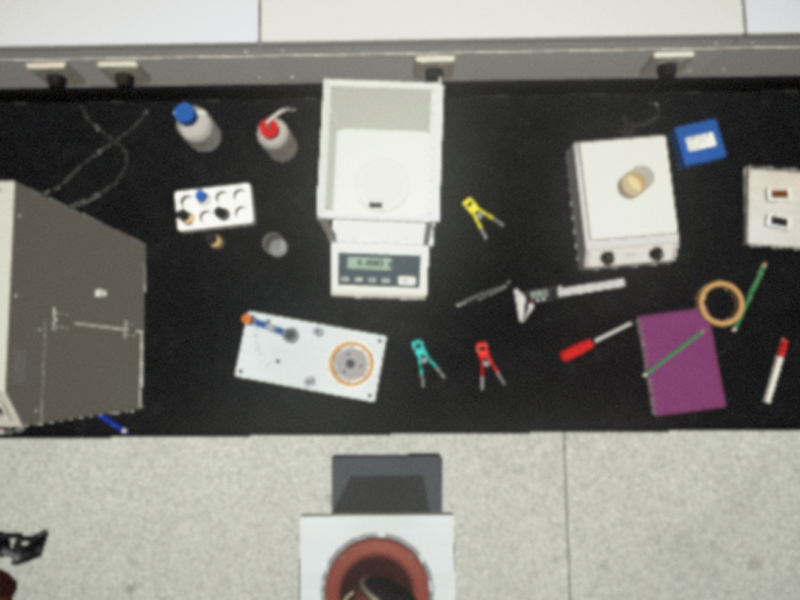

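View pics/scene0.png

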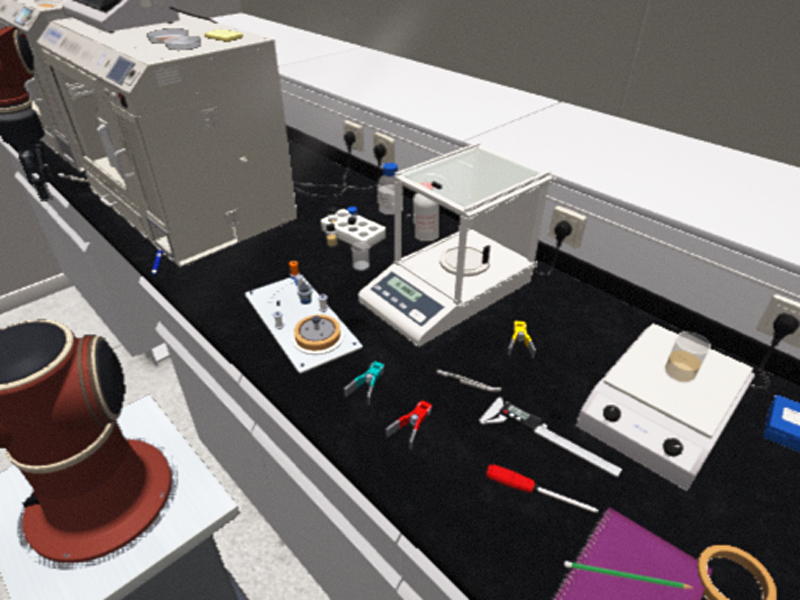

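The top view (800x600) shows the red clip at (487,365) with its jaws pointing away from the robot. The unwinder plate is at (310,356), with the roll at (351,363) and the orange roller at (247,318). The teal clip at (425,362) is a look-alike.

Run:
```python
from h import *
d=np.load("top0.npy",allow_pickle=True).item(); im=d["image"]; hsv=cv2.cvtColor(im,cv2.COLOR_BGR2HSV).astype(int); H,S,V=hsv[...,0],hsv[...,1],hsv[...,2]
yy,xx=np.mgrid[:384,:512]
def pts(m,z): 
    v,u=np.nonzero(m); return np.array([onz(d,a,b,z) for a,b in zip(u,v)])[:,:2]
red=((H<8)|(H>172))&(S>130)&(V>80)&(xx>298)&(xx<330)&(yy>212)&(yy<255)
p=pts(red,.014); print("red",len(p),p.mean(0),p.min(0),p.max(0))
cm=(V>70)&(xx>298)&(xx<330)&(yy>212)&(yy<255)
p=pts(cm,.016); c=p.mean(0); w,E=np.linalg.eigh(np.cov(p.T)); a=E[:,1]; a*=np.sign(a[0]); s=(p-c)@a; print("clip all",len(p),c,a,np.degrees(np.arctan2(a[1],a[0])),s.min(),s.max())
# jaw half vs tail half centroids
for lo,hi in [(-.06,-.03),(-.03,-.01),(-.01,.01),(.01,.03),(.03,.06)]:
    k=(s>lo)&(s<hi); print(lo,p[k].mean(0), np.ptp((p[k]-c)@[-a[1],a[0]]))
amb=(H>8)&(H<22)&(S>110)&(V>90)&(xx>200)&(xx<245)&(yy>210)&(yy<255)
q=np.array([onz(d,a,b,.045)[:2] for a,b in np.argwhere(amb)[:,::-1]]); (cx,cy),r=cv2.minEnclosingCircle(q.astype(np.float32)); print("roll",cx,cy,r)
org=(H>4)&(H<18)&(S>150)&(V>120)&(xx>150)&(xx<168)&(yy>195)&(yy<212)
q=pts(org,.05); print("orange",len(q),q.mean(0))
m=((V>140)&(S<60)&(xx>145)&(xx<252)&(yy>195)&(yy<262)).astype(np.uint8)
cs=max(cv2.findContours(m,0,2)[0],key=cv2.contourArea)[:,0]
w=np.array([onz(d,a,b,.012)[:2] for a,b in cs]).astype(np.float32); R=cv2.minAreaRect(w); print("plate",R, cv2.boxPoints(R))
o=ctrl.get_obs();print(Ro.from_rotvec(o["tool_rot"]).as_matrix().round(3))
w=get("wrist"); T=Ro.from_rotvec(o["tool_rot"]).as_matrix()
print("wrist cam in tool", T.T@(-w["R"].T@w["t"]-o["tool_pos"]), (w["R"]@T).round(3).tolist(), w["f"],w["cx"],w["cy"])
```

```text
red 155 [ 0.47600229 -0.23177128] [ 0.43874646 -0.25746496] [ 0.50737832 -0.21284715]
clip all 252 [ 0.46347859 -0.23439085] [0.96655076 0.25647538] 14.861025981398782 -0.05312490045759445 0.04617408393725987
-0.06 [ 0.42299457 -0.24348862] 0.05375040120807803
-0.03 [ 0.44495328 -0.24128956] 0.044428538913530546
-0.01 [ 0.46330504 -0.23478098] 0.03194570939987808
0.01 [ 0.48269306 -0.22837673] 0.03017774167697064
0.03 [ 0.49984463 -0.22485959] 0.028894991728061856Traceback (most recent call last):
  File "<stdin>", line 14, in <module>
cv2.error: OpenCV(4.12.0) /io/opencv/modules/imgproc/src/shapedescr.cpp:201: error: (-215:Assertion failed) count >= 0 && (depth == CV_32F || depth == CV_32S) in function 'minEnclosingCircle'
```

Run:
```python
from h import *
d=np.load("top0.npy",allow_pickle=True).item(); im=d["image"]; hsv=cv2.cvtColor(im,cv2.COLOR_BGR2HSV).astype(int); H,S,V=hsv[...,0],hsv[...,1],hsv[...,2]
yy,xx=np.mgrid[:384,:512]
def pts(m,z): 
    v,u=np.nonzero(m); return np.array([onz(d,a,b,z) for a,b in zip(u,v)])[:,:2]
print("ambpix",hsv[232,208:246].tolist())
amb=(H>8)&(H<25)&(S>70)&(V>60)&(xx>200)&(xx<245)&(yy>210)&(yy<255)
q=pts(amb,.045); (cx,cy),r=cv2.minEnclosingCircle(q.astype(np.float32)); print("roll",cx,cy,r)
org=(H>4)&(H<18)&(S>150)&(V>120)&(xx>150)&(xx<168)&(yy>195)&(yy<212)
q=pts(org,.05); print("orange",len(q),q.mean(0))
m=((V>140)&(S<60)&(xx>145)&(xx<252)&(yy>195)&(yy<262)).astype(np.uint8)
cs=max(cv2.findContours(m,0,2)[0],key=cv2.contourArea)[:,0]
w=np.array([onz(d,a,b,.012)[:2] for a,b in cs]).astype(np.float32); R=cv2.minAreaRect(w); print("plate",R, cv2.boxPoints(R))
o=ctrl.get_obs();print(Ro.from_rotvec(o["tool_rot"]).as_matrix().round(3))
w=get("wrist"); T=Ro.from_rotvec(o["tool_rot"]).as_matrix()
print("wrist cam in tool", T.T@(-w["R"].T@w["t"]-o["tool_pos"]), (w["R"]@T).round(3).tolist(), w["f"],w["cx"],w["cy"])
```

```text
ambpix [[60, 3, 232], [24, 11, 233], [19, 48, 227], [15, 90, 217], [16, 91, 207], [16, 56, 196], [16, 26, 188], [20, 13, 183], [19, 11, 179], [24, 7, 174], [18, 7, 173], [15, 11, 178], [24, 8, 164], [40, 6, 138], [90, 4, 115], [100, 15, 101], [100, 15, 101], [100, 7, 104], [30, 2, 125], [18, 8, 157], [20, 9, 173], [30, 6, 174], [21, 10, 172], [21, 11, 169], [23, 12, 176], [19, 11, 180], [15, 11, 190], [19, 24, 206], [15, 57, 218], [16, 93, 217], [16, 88, 218], [19, 42, 227], [23, 9, 235], [40, 3, 236], [68, 4, 231], [60, 6, 214], [50, 10, 159], [38, 11, 93]]
roll 0.4642753005027771 0.046053532510995865 0.044604796916246414
orange 26 [0.55857908 0.26301965]
plate ((0.48128747940063477, 0.13395631313323975), (0.30151957273483276, 0.1417434811592102), 78.80863189697266) [[ 3.8250294e-01 -1.8143654e-04]
 [ 5.2155107e-01 -2.7691938e-02]
 [ 5.8007205e-01  2.6809406e-01]
 [ 4.4102389e-01  2.9560456e-01]]
[[-0.951  0.309 -0.001]
 [ 0.309  0.951 -0.002]
 [ 0.    -0.002 -1.   ]]
wrist cam in tool [ 0.08401097 -0.00162823 -0.07205912] [[0.0, 1.0, -0.001], [-0.948, -0.0, -0.32], [-0.32, 0.001, 0.948]] 317.40010857855447 252.93338514961653 189.98844110810035
```

Emit:
drive_tool(rows=[[[-0.034,-0.0305,0],0],[[-0.034,-0.0305,0],0],[[-0.034,-0.0305,0],0],[[-0.034,-0.0305,0],0],[[-0.034,-0.0305,0],0],[[-0.034,-0.0305,0],0],[[-0.034,-0.0305,0],0],[[-0.034,-0.0305,0],0],[[-0.034,-0.0305,0],0],[[-0.034,-0.0305,0],0]])

```text
t: 1.15
tool_pos: [0.4225, 0.1976, 0.3038]
tool_rot: [0.491, 3.103, 0.0]
contact_force: [1.5, -1.0, 0.2]
opening: 0.0856
grip_force: 0.0
```

Run:
```python
from h import *
d=get("wrist"); np.save("w1.npy",d,allow_pickle=True); cv2.imwrite("pics/w1.png",cv2.resize(d["image"],(800,600),interpolation=cv2.INTER_CUBIC))
```

```text
(no output)
```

View pics/w1.png

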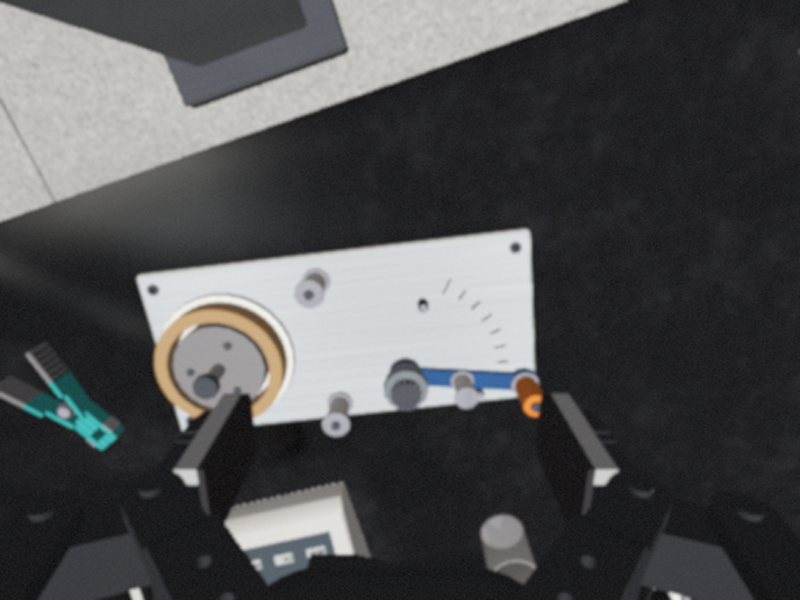

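Emit:
drive_tool(rows=[[[-0.016,-0.0406,0.0114],0],[[-0.016,-0.0406,0.0114],0],[[-0.016,-0.0406,0.0114],0],[[-0.016,-0.0406,0.0114],0],[[-0.016,-0.0406,0.0114],0],[[-0.016,-0.0406,0.0114],0],[[-0.016,-0.0406,0.0114],0],[[-0.016,-0.0406,0.0114],0],[[-0.016,-0.0406,0.0114],0],[[-0.016,-0.0406,0.0114],0]])

```text
t: 2.2
tool_pos: [0.4488, -0.2377, 0.1893]
tool_rot: [0.492, 3.103, 0.0]
contact_force: [0.3, 0.0, -0.2]
opening: 0.0853
grip_force: 0.0
```

Emit:
drive_tool(rows=[[[0,0,0],-0.14],[[0,0,0],-0.14],[[0,0,0],-0.14],[[0,0,0],-0.12],[[0,0,0],0]])

```text
t: 2.7
tool_pos: [0.4489, -0.2359, 0.1896]
tool_rot: [0.354, -3.121, -0.001]
contact_force: [0.9, 0.9, -0.9]
opening: 0.0854
grip_force: 0.0
```

Run:
```python
from h import *
d=get("wrist"); np.save("w2.npy",d,allow_pickle=True); cv2.imwrite("pics/w2.png",cv2.resize(d["image"],(800,600),interpolation=cv2.INTER_CUBIC))
```

```text
(no output)
```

View pics/w2.png

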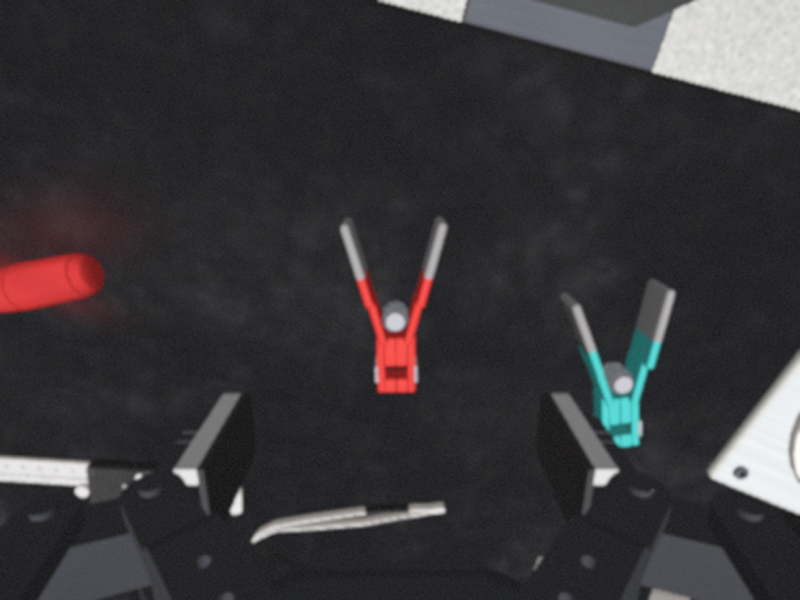

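The wrist view shows the red clip square to the tool: tails at (346,222) and (441,222), hinge cap at (395,317), jaw tips at (396,390). In w1 the stop pin is at (423,305), well clear of where the fingers will be at the end roller.

Run:
```python
from h import *
o=ctrl.get_obs(); T=Ro.from_rotvec(o["tool_rot"]).as_matrix(); P=o["tool_pos"]; print(T.round(3).tolist())
d=np.load("w2.npy",allow_pickle=True).item()
k=.64
def show(n,u,v,z):
    X=onz(d,u*k,v*k,z); print(n,X.round(4),"tool",(T.T@(X-P)).round(4)); return X
tl=show("tailL",345,220,.022);tr=show("tailR",442,220,.022);h=show("hinge",395,317,.024);j=show("jaw",396,391,.014)
tm=(tl+tr)/2; a=(j-tm)[:2]; L=np.linalg.norm(a); a/=L; print("len",L,"yaw",np.degrees(np.arctan2(a[1],a[0])),"width",np.linalg.norm(tl-tr))
for nm,X,off in [("from jaw",j[:2],-80),("from tail",tm[:2],20),("hinge",h[:2],-36)]:
    g=X+a*off/1000; print(nm,g,(T.T@(np.r_[g,.011]-P)).round(4))
t=px(d,[*(P+T@[0,0,.06])]); print(t)
# w1: spindle & rollers
d=np.load("w1.npy",allow_pickle=True).item()
for n,u,v,z in [("head",206,387,.073),("pivot",407,388,.052),("roller",536,406,.056),("stop?",423,303,.03),("g1",311,295,.055),("g2",336,425,.055)]: print(n,onz(d,u*k,v*k,z).round(4))
im=d["image"]; hsv=cv2.cvtColor(im,cv2.COLOR_BGR2HSV).astype(int)
cs=[(137,276),(530,229),(536,400)]
for u,v in cs: print("corner",onz(d,u*k,v*k,.012).round(4))
```

```text
[[-0.975, -0.222, -0.0], [-0.222, 0.975, 0.0], [0.0, 0.0, -1.0]]
tailL [ 0.4125 -0.2695  0.022 ] tool [ 0.043  -0.0247  0.1676]
tailR [ 0.402  -0.2237  0.022 ] tool [0.0431 0.0223 0.1676]
hinge [ 0.4553 -0.2348  0.024 ] tool [-0.0065 -0.0004  0.1656]
jaw [ 0.5024 -0.2234  0.014 ] tool [-0.0549  0.0003  0.1756]
len 0.09796015594803247 yaw 13.70732606995256 width 0.047009694778814275
from jaw [ 0.42467214 -0.24233072] [ 0.0251 -0.001   0.1786]
from tail [ 0.42665389 -0.24184735] [ 0.023  -0.0009  0.1786]
hinge [ 0.42036266 -0.24331239] [ 0.0295 -0.001   0.1786]
[253.79232326 269.16449717]
head [0.4615 0.0471 0.073 ]
pivot [0.5161 0.1751 0.052 ]
roller [0.5575 0.2614 0.056 ]
stop? [0.4642 0.2044 0.03  ]
g1 [0.4262 0.1347 0.055 ]
g2 [0.5278 0.1156 0.055 ]
corner [0.3823 0.0023 0.012 ]
corner [0.4394 0.2958 0.012 ]
corner [0.5815 0.2681 0.012 ]
```

Emit:
drive_tool(rows=[[[0.012,-0.0005,0.02],-0.016],[[0.012,-0.0005,0.02],0],[[0,0,0.02],0],[[0,0,0.02],0],[[0,0,0.02],0],[[0,0,0],0],[[0,0,0],0]], jaw=0.25, grip_force=20)

```text
t: 3.45
tool_pos: [0.4259, -0.2425, 0.0899]
tool_rot: [0.378, -3.118, -0.001]
contact_force: [0.5, 0.0, -0.5]
opening: 0.0639
grip_force: 0.0
```

Run:
```python
from h import *
print(ctrl.finger_overhang, ctrl.get_obs()["tool_pos"])
d=get("wrist"); np.save("w3.npy",d,allow_pickle=True); cv2.imwrite("pics/w3.png",cv2.resize(d["image"],(800,600),interpolation=cv2.INTER_CUBIC))
```

```text
0.0726 [ 0.42587559 -0.242501    0.08992607]
```

View pics/w3.png

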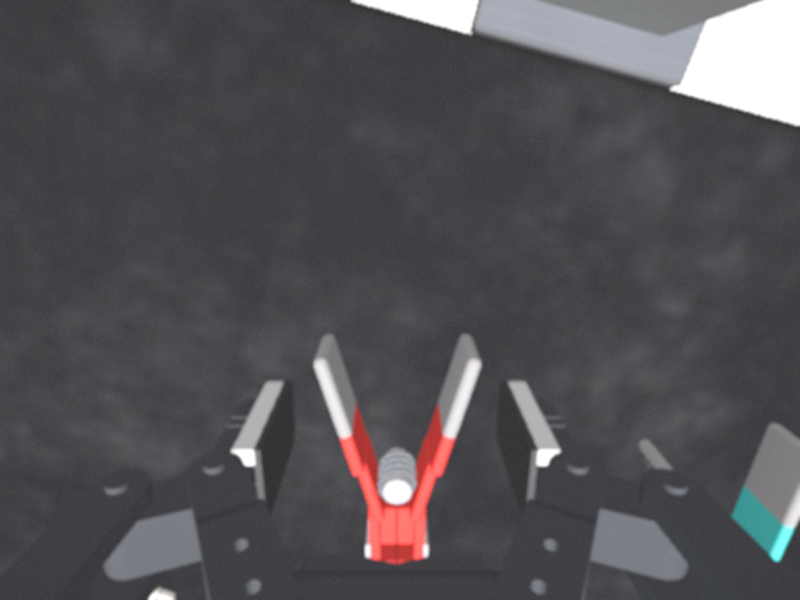

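Emit:
drive_tool(rows=[[[0,0,0.008],0],[[0,0,0.006],0],[[0,0,0],0]])

```text
t: 3.8
tool_pos: [0.4255, -0.2424, 0.0752]
tool_rot: [0.379, -3.118, -0.001]
contact_force: [-0.1, -0.9, -0.2]
opening: 0.0642
grip_force: 0.0
```

Emit:
drive_tool(rows=[[[0,0,0],0],[[0,0,0],0],[[0,0,0],0],[[0,0,0],0],[[0,0,0],0],[[0,0,0],0],[[0,0,0],0],[[0,0,0],0]], jaw=1, grip_force=30)

```text
t: 4.6
tool_pos: [0.4268, -0.2436, 0.0776]
tool_rot: [-0.379, 3.117, -0.003]
contact_force: [-1.4, 0.3, 6.1]
opening: 0.0233
grip_force: 29.8
```

Emit:
drive_tool(rows=[[[0,0,-0.02],0],[[0,0,-0.03],0],[[0,0,-0.04],0],[[0,0,-0.04],0],[[0,0,0],0]])

```text
t: 5.1
tool_pos: [0.4287, -0.2448, 0.2132]
tool_rot: [-0.378, 3.109, -0.015]
contact_force: [-0.0, -0.9, 0.8]
opening: 0.0231
grip_force: 29.7
```

Run:
```python
from h import *
o=ctrl.get_obs(); print(o["tool_pos"],o["opening"],o["grip_force"])
d=get("wrist"); np.save("w4.npy",d,allow_pickle=True); cv2.imwrite("pics/w4.png",cv2.resize(d["image"],(800,600),interpolation=cv2.INTER_CUBIC))
T=Ro.from_rotvec(o["tool_rot"]).as_matrix(); P=o["tool_pos"]
for t in [(0,0,.06),(-.08,0,.06),(-.067,0,.068),(-.036,0,.07)]: print(t,px(d,P+T@np.array(t))/.64)
```

```text
[ 0.4287144  -0.24481858  0.21322026] 0.023098557611130808 29.659540951251984
(0, 0, 0.06) [396.48822782 420.39150371]
(-0.08, 0, 0.06) [396.25176607 614.02957319]
(-0.067, 0, 0.068) [396.22254676 567.3292897 ]
(-0.036, 0, 0.07) [396.28562787 493.9236838 ]
```

View pics/w4.png

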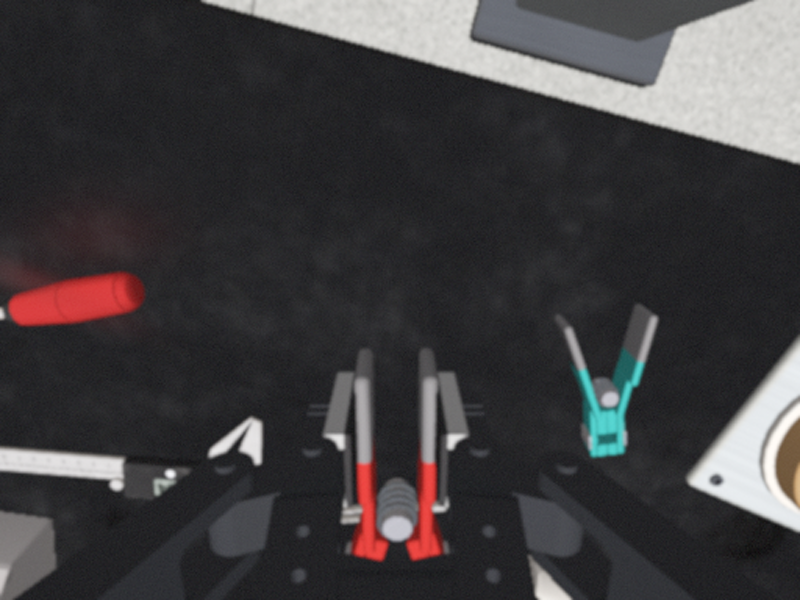

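The clip is held symmetrically: tails at (365,352) and (427,352), jaw tips at (385,557) and (410,557).

Run:
```python
from h import *
o=ctrl.get_obs(); T=Ro.from_rotvec(o["tool_rot"]).as_matrix(); P=o["tool_pos"]
d=np.load("w4.npy",allow_pickle=True).item()
def tool(u,v,z):
    c,w=ray(d,u*.64,v*.64); c=T.T@(c-P); w=T.T@w; return (c+w*(z-c[2])/w[2]).round(4)
for n,u,v,z in [("tailL",365,350,.055),("tailR",427,350,.055),("jawL in",385,557,.063),("jawR in",409,557,.063),("jawL out",352,549,.063),("jawR out",441,549,.063)]:
    print(n,tool(u,v,z),tool(u,v,z+.003))
m=d["image"][310:384,215:295]; cv2.imwrite("pics/w4c.png",cv2.resize(m,(640,592),interpolation=cv2.INTER_CUBIC))
print(T.round(3).tolist())
```

```text
tailL [ 0.0233 -0.0105  0.055 ] [ 0.0219 -0.0107  0.058 ]
tailR [0.0233 0.0073 0.055 ] [0.0219 0.0075 0.058 ]
jawL in [-0.0618 -0.0055  0.063 ] [-0.0649 -0.0056  0.066 ]
jawR in [-0.0617  0.0031  0.063 ] [-0.0649  0.0032  0.066 ]
jawL out [-0.0581 -0.0172  0.063 ] [-0.0612 -0.0176  0.066 ]
jawR out [-0.058   0.0145  0.063 ] [-0.0611  0.0148  0.066 ]
[[-0.971, -0.24, 0.006], [-0.24, 0.971, -0.005], [-0.005, -0.006, -1.0]]
```

View pics/w4c.png

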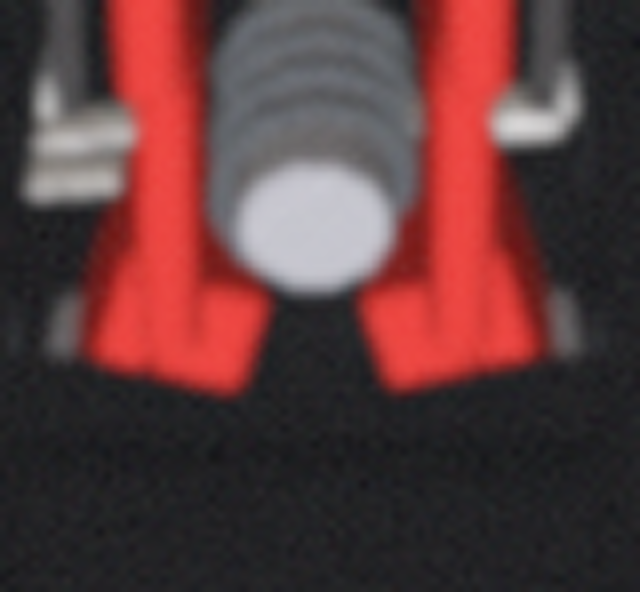

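The lower edge of the palm hides the jaws, so I'll use the tails for the offset. Moving to in front of the spindle.

Emit:
drive_tool(rows=[[[-0.001,0.02,0],0],[[-0.001,0.036,0],0],[[-0.001,0.036,0],0],[[-0.001,0.036,0],0],[[-0.001,0.036,0],0],[[-0.001,0.036,0],0],[[-0.001,0.036,0],0],[[-0.001,0.036,0],0],[[-0.001,0.03,0],0],[[0,0.016,0],0]])

```text
t: 6.15
tool_pos: [0.3569, 0.07, 0.204]
tool_rot: [0.383, -3.115, -0.001]
contact_force: [-0.1, 0.7, -0.4]
opening: 0.0228
grip_force: 29.7
```

Emit:
drive_tool(rows=[[[0,0,0],0.11],[[0,0,0],0.11],[[0,0,0],0.11],[[0,0,0],0.11],[[0,0,0],0],[[0,0,0],0],[[0,0,0],0]])

```text
t: 6.85
tool_pos: [0.3581, 0.0682, 0.2052]
tool_rot: [-0.308, -3.125, 0.0]
contact_force: [0.6, 0.3, 0.1]
opening: 0.0229
grip_force: 29.7
```

```bash
cat > m.py <<'E'
from h import *
import sys
o=ctrl.get_obs(); T=Ro.from_rotvec(o["tool_rot"]).as_matrix(); P=o["tool_pos"]
print("P",P.round(4),"yaw",np.degrees(np.arctan2(T[1,0],T[0,0])),"z",T[:,2].round(4),o["opening"],o["grip_force"],np.abs(o["dq"]).max())
E
python3 - <<'E'
from m import *
d=get("wrist"); s=get("scene"); np.save("w5.npy",d,allow_pickle=True); np.save("s5.npy",s,allow_pickle=True)
cv2.imwrite("pics/w5.png",np.vstack([cv2.resize(d["image"][200:384],(800,288)),cv2.resize(s["image"][120:260,110:331],(488,310),interpolation=cv2.INTER_CUBIC).copy() if 0 else cv2.copyMakeBorder(cv2.resize(s["image"][130:250,110:310],(500,300),interpolation=cv2.INTER_CUBIC),0,0,0,300,0)]))
print(P, T.round(4).tolist())
E
```

```text
P [0.3581 0.0682 0.2052] yaw 168.7462838259515 z [-0.0013  0.     -1.    ] 0.022885431384872156 29.67547059059143 0.007673034423262961
[0.35807317 0.06815914 0.20520579] [[-0.9808, 0.1952, -0.0013], [0.1952, 0.9808, 0.0], [0.0013, -0.0002, -1.0]]
```

View pics/w5.png

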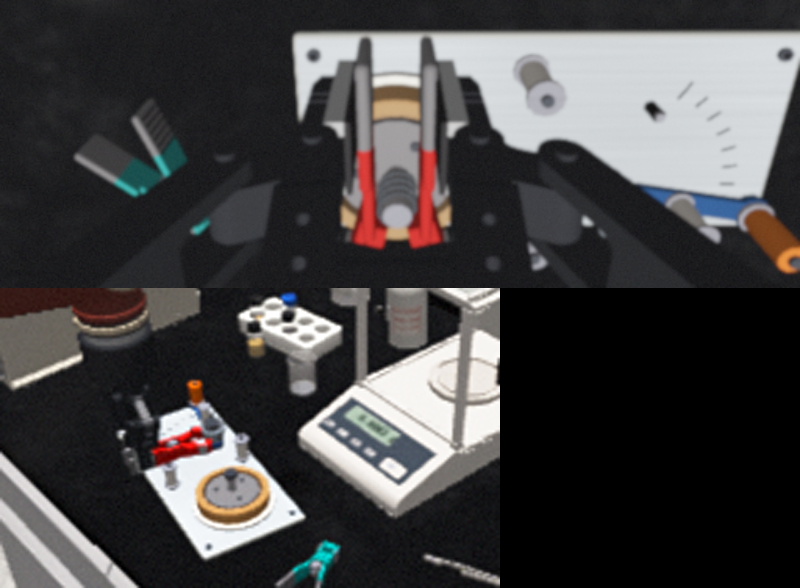

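Run:
```python
from m import *
d=np.load("w5.npy",allow_pickle=True).item(); s=np.load("s5.npy",allow_pickle=True).item()
def tool(u,v,z):
    c,w=ray(d,u,v); c=T.T@(c-P); w=T.T@w; return (c+w*(z-c[2])/w[2]).round(4)
for u in (234,273): print("tail",tool(u,224,.0536),tool(u,224,.0556))
print("cap",tool(254,337,.038), "cut",tool(246,357,.062))
# red in scene
h=cv2.cvtColor(s["image"],cv2.COLOR_BGR2HSV).astype(int); m=((h[...,0]<8)|(h[...,0]>172))&(h[...,1]>120)&(h[...,2]>70); m[:,:160]=0; m[:,230:]=0; m[:170]=0;m[215:]=0
v,u=np.nonzero(m); print("red u",u.min(),u.max(),"v",v.min(),v.max()); 
for k in range(u.max()-4,u.max()+1): print(k,v[u==k])
for sgn in (-1,1):
  for hx in (-.0375,):
    for yy in (.0114,.021):
      print("pred tip",sgn,yy,px(s,P+T@np.array([hx-.042,sgn*yy,.070])).round(1), px(s,P+T@np.array([hx-.024,sgn*yy,.070])).round(1))
c=s["image"][175:210,160:205]; cv2.imwrite("pics/s5c.png",cv2.resize(c,(720,560),interpolation=cv2.INTER_CUBIC))
```

```text
P [0.3583 0.0682 0.2056] yaw 168.7146323639398 z [-5.e-04  0.e+00 -1.e+00] 0.022884451408227695 29.67472404241562 0.0047717559703429465
tail [ 0.0266 -0.0095  0.0536] [ 0.0257 -0.0097  0.0556]
tail [0.0266 0.0073 0.0536] [0.0257 0.0075 0.0556]
cap [-0.0196 -0.0009  0.038 ] cut [-0.0559 -0.005   0.062 ]
red u 170 194 v 186 200
190 [186 187 188 189 193]
191 []
192 [190 191 192 193]
193 [190 191 192 193 194]
194 [190 191 192 193 194]
pred tip -1 0.0114 [192.3 191.7] [186.6 193.7]
pred tip -1 0.021 [193.7 193.4] [188.  195.4]
pred tip 1 0.0114 [189.1 187.7] [183.5 189.7]
pred tip 1 0.021 [187.8 186.1] [182.2 188. ]
```

View pics/s5c.png

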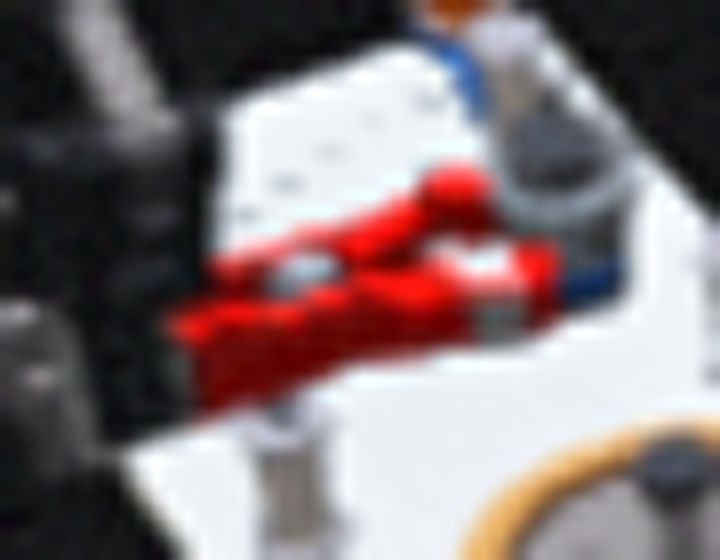

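The scene crop shows the open jaws, with the notch at (490,255). The jaws reach as far as predicted, so the clip mouth is about 67 mm ahead of the TCP. Lowering now.

Emit:
drive_tool(rows=[[[0,0,0.02],0],[[0,0,0.025],0],[[0,0,0.025],0],[[0,0,0.011],0],[[0,0,0],0],[[0,0,0],0]])

```text
t: 7.55
tool_pos: [0.3589, 0.0681, 0.1257]
tool_rot: [0.31, 3.125, -0.0]
contact_force: [0.2, 0.0, -0.3]
opening: 0.0228
grip_force: 29.7
```

Emit:
drive_tool(rows=[[[-0.005,0,0],0],[[-0.005,0,0],0],[[-0.005,0,0],0],[[0,0,0],0],[[0,0,0],0]])

```text
t: 8.05
tool_pos: [0.3733, 0.0652, 0.125]
tool_rot: [-0.31, -3.126, 0.0]
contact_force: [0.2, -0.5, -0.4]
opening: 0.0229
grip_force: 29.7
```

Run:
```python
from m import *
s=get("scene"); t=get("top")
c=s["image"][170:220,180:245]; b=t["image"][205:255,190:255]
cv2.imwrite("pics/s6.png",np.hstack([cv2.resize(x,(400,308),interpolation=cv2.INTER_CUBIC) for x in (c,b)]))
n=np.array([.4643,.0464,.052]); print("neck in tool",T.T@(n-P), o["contact_force"])
```

```text
P [0.3733 0.0652 0.125 ] yaw 168.65808949807683 z [-2.e-04 -0.e+00 -1.e+00] 0.022899675135174213 29.707691073417664 0.013270229472874167
neck in tool [-0.09295099 -0.00050472  0.07300167] [ 0.16760328 -0.48673841 -0.35456491]
```

View pics/s6.png

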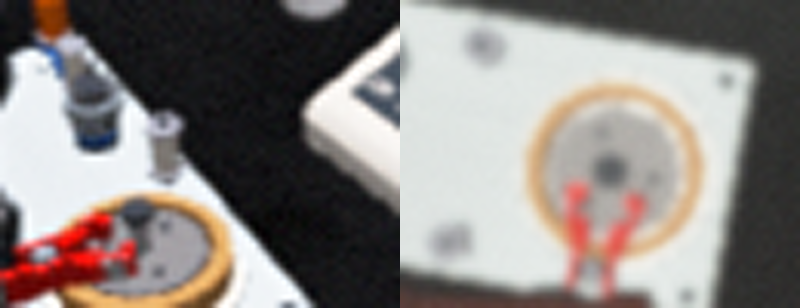

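Jaws straddle the spindle head (top panel: tips at about (576,190) and (636,200), head at (610,170)). Advancing.

Emit:
drive_tool(rows=[[[-0.006,0,0],0],[[-0.006,0,0],0],[[-0.006,0,0],0],[[-0.006,0,0],0],[[0,0,0],0],[[0,0,0],0]])

```text
t: 8.75
tool_pos: [0.3967, 0.0605, 0.1248]
tool_rot: [-0.31, -3.126, 0.0]
contact_force: [0.2, 0.1, -1.3]
opening: 0.0223
grip_force: 29.7
```

Run:
```python
from m import *
s=get("scene"); t=get("top")
c=s["image"][170:220,180:245]; b=t["image"][205:255,190:255]
cv2.imwrite("pics/s7.png",np.hstack([cv2.resize(x,(400,308),interpolation=cv2.INTER_CUBIC) for x in (c,b)]))
n=np.array([.4643,.0464,.052]); print("neck in tool",T.T@(n-P), o["contact_force"])
h=cv2.cvtColor(t["image"],cv2.COLOR_BGR2HSV).astype(int); m=((h[...,0]<8)|(h[...,0]>172))&(h[...,1]>110)&(h[...,2]>70); m[:,:190]=0; m[:,255:]=0; m[:200]=0;m[246:]=0
v,u=np.nonzero(m); a=np.array([T.T@(onz(t,x,y,.06)-P) for x,y in zip(u,v)]); print("red front in tool x",np.sort(a[:,0])[:6],"y mean of front",a[a[:,0]<-.06,1].mean(), a[:,1].min(),a[:,1].max())
```

```text
P [0.3967 0.0605 0.1248] yaw 168.65596740850955 z [-5.e-04  0.e+00 -1.e+00] 0.02229608110275408 29.705933332443237 0.009830474502813824
neck in tool [-0.06905345 -0.00048642  0.07280169] [ 0.22753156  0.06715301 -1.33869828]
red front in tool x [-0.08170475 -0.0795511  -0.07919245 -0.07896754 -0.07860933 -0.07802618] y mean of front -0.0006376089467506534 -0.02098328970597508 0.09696826776262768
```

Emit:
drive_tool(rows=[[[0,0,0.001],0],[[0,0,0],0]])

```text
t: 9.05
tool_pos: [0.3964, 0.0606, 0.1237]
tool_rot: [-0.31, -3.126, 0.0]
contact_force: [0.4, 0.1, -0.5]
opening: 0.023
grip_force: 29.7
```

Emit:
drive_tool(rows=[[[0,0,0],0],[[0,0,0],0],[[0,0,0],0],[[0,0,0],0],[[0,0,0],0],[[0,0,0],0]], jaw=0.28)

```text
t: 9.65
tool_pos: [0.3967, 0.0605, 0.124]
tool_rot: [0.31, 3.126, 0.0]
contact_force: [0.5, 0.1, 0.0]
opening: 0.0616
grip_force: 0.0
```

Run:
```python
from m import *
s=get("scene"); t=get("top"); w=get("wrist")
c=s["image"][170:220,180:245]; b=t["image"][205:255,190:255]
cv2.imwrite("pics/s8.png",np.hstack([cv2.resize(x,(400,308),interpolation=cv2.INTER_CUBIC) for x in (c,w["image"][200:384,130:380])]))
print(o["contact_force"])
```

```text
P [0.3967 0.0605 0.124 ] yaw 168.66569390557012 z [ 2.e-04  0.e+00 -1.e+00] 0.061616623030920935 0.0 0.0026187484565111316
[0.51669285 0.09276159 0.04898147]
```

View pics/s8.png

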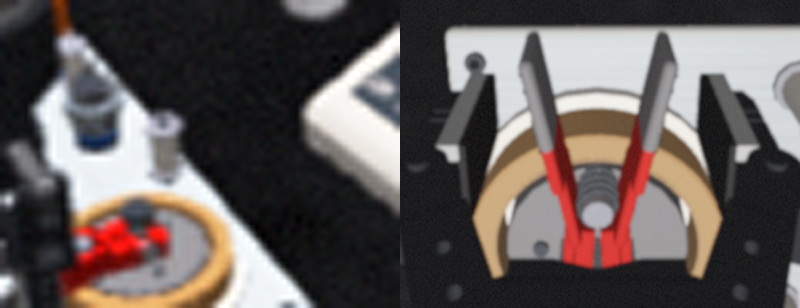

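The clip sits closed round the neck under the head, and both pads are clear of it. I've viewed 11 images, one over the limit, so I'll work from numbers only from here. Lifting off.

Emit:
drive_tool(rows=[[[0,0,-0.01],0],[[0,0,-0.02],0],[[0,0,-0.03],0],[[0,0,-0.03],0],[[0,0,-0.01],0],[[0,0,0],0]])

```text
t: 10.4
tool_pos: [0.3976, 0.0605, 0.2261]
tool_rot: [0.31, 3.122, 0.0]
contact_force: [-1.1, 0.0, -0.7]
opening: 0.0616
grip_force: 0.0
```

Emit:
drive_tool(rows=[[[-0.01,0.02,0],0],[[-0.017,0.033,0],0],[[-0.017,0.033,0],0],[[-0.017,0.033,0],0],[[-0.017,0.033,0],0],[[-0.017,0.033,0],0],[[-0.015,0.028,0],0],[[-0.009,0.016,0],0],[[0,0,0],0.14],[[0,0,0],0.14]])

```text
t: 11.4
tool_pos: [0.5576, 0.2619, 0.2208]
tool_rot: [-0.75, -3.047, 0.004]
contact_force: [0.6, 0.1, -0.9]
opening: 0.0611
grip_force: 0.0
```

Run:
```python
from m import *
t=get("top"); s=get("scene"); w=get("wrist"); np.save("w9.npy",w,allow_pickle=True); np.save("s9.npy",s,allow_pickle=True)
h=cv2.cvtColor(t["image"],cv2.COLOR_BGR2HSV).astype(int); m=((h[...,0]<8)|(h[...,0]>172))&(h[...,1]>110)&(h[...,2]>70); m[:,:200]=0; m[:,250:]=0; m[:215]=0;m[260:]=0
v,u=np.nonzero(m); a=np.array([onz(t,x,y,.055)-[.4643,.0464,0] for x,y in zip(u,v)])[:,:2]@np.array([[.981,.194],[-.194,.981]])
print("clip red vs neck: along",a[:,0].min(),a[:,0].max(),"lat",a[a[:,0]>-.02][:,1].mean(),a[a[:,0]<-.04][:,1].mean())
for p in [(115,168),(189,136)]: print("box base",onz(s,*p,0))
def orange(d,z,win=None):
    h=cv2.cvtColor(d["image"],cv2.COLOR_BGR2HSV).astype(int); m=((h[...,0]>4)&(h[...,0]<14)&(h[...,1]>170)&(h[...,2]>90)).astype(np.uint8)
    n,l,st,c=cv2.connectedComponentsWithStats(m)
    for i in range(1,n):
        if st[i,4]>6: print(st[i],c[i].round(1),onz(d,*c[i],z).round(4))
print("wrist");orange(w,.056);print("scene");orange(s,.042)
```

```text
P [0.5576 0.2619 0.2208] yaw 152.33870519299404 z [-0.0043 -0.0015 -1.    ] 0.06112093830982244 0.0 1.3872047035234527
clip red vs neck: along -0.0432768628217203 0.00858121467618913 lat -0.0005415269218376926 0.0038375704858192566
box base [0.39707908 0.52650349 0.        ]
box base [0.75611962 0.53807081 0.        ]
wrist
[246 176  17  11 113] [253.8 180.6] [0.5461 0.2656 0.056 ]
[246 197  20   9  26] [256.6 202.8] [0.5636 0.2591 0.056 ]
scene
[185 167   6   9  42] [187.8 170.9] [0.5596 0.2602 0.042 ]
```

Emit:
drive_tool(rows=[[[0,0,0],0.146],[[0,0,0],0.146],[[0,0,0],0.146],[[0,0,0],0.146],[[0,0,0],0.146],[[0,0,0],0.146],[[0,0,0],0.146],[[0,0,0],0.146],[[0,0,0],0.146],[[0,0,0],0.146]])

```text
t: 12.55
tool_pos: [0.5578, 0.2613, 0.2228]
tool_rot: [-2.592, -1.774, 0.002]
contact_force: [-1.0, -0.2, 0.2]
opening: 0.0613
grip_force: 0.0
```

Emit:
drive_tool(rows=[[[0,0,0.02],0],[[0,0,0.02],0],[[0,0,0],0],[[0,0,0],0]])

```text
t: 12.95
tool_pos: [0.5578, 0.2614, 0.183]
tool_rot: [-2.588, -1.78, 0.003]
contact_force: [0.2, -0.4, -0.1]
opening: 0.0615
grip_force: 0.0
```

Run:
```python
from m import *
w=get("wrist"); np.save("w10.npy",w,allow_pickle=True)
h=cv2.cvtColor(w["image"],cv2.COLOR_BGR2HSV).astype(int); m=((h[...,0]>4)&(h[...,0]<14)&(h[...,1]>150)&(h[...,2]>70)).astype(np.uint8)
n,l,st,c=cv2.connectedComponentsWithStats(m)
for i in range(1,n):
    if st[i,4]>20: print(st[i],c[i].round(1))
for q in [(.559,.261,.056),(.559,.261,.025)]: print("pred",px(w,q), T.T@(np.array(q)-P))
```

```text
P [0.5578 0.2614 0.183 ] yaw 69.04905891276177 z [-1.9e-03 -6.0e-04 -1.0e+00] 0.06148186318908426 0.0 0.03204632619287849
[243 188  22  18 219] [253.4 194.8]
pred [257.5396071 208.7029509] [0.00022314 0.00148277 0.12703943]
pred [257.05565431 193.51817561] [0.00026112 0.00153014 0.15803937]
```

Run:
```python
from m import *
w=np.load("w10.npy",allow_pickle=True).item()
h=cv2.cvtColor(w["image"],cv2.COLOR_BGR2HSV).astype(int)
for v in range(180,240,4): print(v,[tuple(h[v,u]) if 0 else f"{h[v,u,0]}/{h[v,u,1]}/{h[v,u,2]}" for u in range(238,274,3)])
```

```text
P [0.5584 0.2616 0.1842] yaw 69.0309380923798 z [ 2.e-04  0.e+00 -1.e+00] 0.0617010801771673 0.0 0.021534636872216004
180 ['30/5/198', '30/4/201', '60/1/200', '70/5/167', '105/26/135', '108/69/115', '110/39/132', '107/13/174', '103/8/214', '100/7/225', '101/9/223', '100/7/220']
184 ['105/7/224', '105/10/203', '110/65/126', '120/17/161', '127/13/174', '133/10/177', '124/12/177', '123/16/164', '111/73/130', '103/12/193', '100/7/223', '100/7/222']
188 ['103/8/224', '112/36/158', '131/11/179', '6/57/135', '10/152/116', '12/192/113', '12/181/113', '7/82/128', '137/10/175', '113/35/152', '103/8/218', '99/8/223']
192 ['103/11/213', '120/16/176', '6/83/123', '12/202/110', '13/200/111', '12/203/112', '12/193/115', '12/189/116', '11/151/118', '128/12/175', '106/14/201', '100/7/223']
196 ['103/8/219', '144/8/169', '11/169/113', '13/202/111', '12/194/112', '12/196/113', '11/185/116', '12/193/115', '12/195/115', '169/18/154', '105/7/210', '101/9/223']
200 ['100/7/224', '173/6/174', '12/202/111', '13/194/162', '14/182/198', '15/172/219', '14/182/203', '14/186/171', '12/193/119', '5/34/148', '107/8
[... 839 characters left out ...]
/7/221']
224 ['103/8/220', '100/7/219', '108/26/198', '108/150/161', '120/76/157', '147/56/150', '127/74/158', '110/131/162', '108/45/175', '103/8/221', '100/7/223', '105/7/221']
228 ['100/7/219', '105/7/219', '108/23/196', '107/167/162', '107/157/164', '107/156/165', '107/156/165', '107/161/165', '108/79/149', '90/8/100', '98/13/79', '99/9/191']
232 ['100/7/221', '100/7/218', '107/25/195', '107/163/161', '107/161/162', '107/163/164', '107/162/162', '107/161/163', '109/148/121', '102/18/72', '113/25/82', '102/11/120']
236 ['100/7/221', '100/7/218', '108/26/194', '107/160/163', '107/162/162', '107/160/164', '107/161/163', '107/159/162', '109/107/129', '120/11/166', '120/11/185', '116/13/155']
```

Emit:
drive_tool(rows=[[[-0.002,-0.0015,0.02],0],[[0,0,0.025],0],[[0,0,0.025],0],[[0,0,0.014],0],[[0,0,0],0],[[0,0,0],0]])

```text
t: 13.6
tool_pos: [0.5569, 0.2606, 0.1011]
tool_rot: [2.589, 1.779, 0.002]
contact_force: [-0.9, -0.1, -0.6]
opening: 0.0615
grip_force: 0.0
```

Emit:
drive_tool(rows=[[[0,0,0],0],[[0,0,0],0],[[0,0,0],0],[[0,0,0],0],[[0,0,0],0],[[0,0,0],0],[[0,0,0],0]], jaw=1, grip_force=50)

```text
t: 14.3
tool_pos: [0.5572, 0.2605, 0.1011]
tool_rot: [2.589, 1.778, 0.004]
contact_force: [0.5, -1.2, 5.1]
opening: 0.0166
grip_force: 48.9
```

Run:
```python
from m import *
print(o["contact_force"])
pv=np.array([.5246,.1721]); r=P[:2]-pv; print("r",np.linalg.norm(r),"ang",np.degrees(np.arctan2(r[1],r[0])))
```

```text
P [0.5572 0.2605 0.1011] yaw 68.97316035401506 z [ 2.5e-03  4.0e-04 -1.0e+00] 0.016639381438784653 48.93669605255127 0.001216245890096751
[ 0.48163032 -1.216999    5.12373098]
r 0.0941701544671872 ang 69.76164337724495
```

Emit:
drive_tool(rows=[[[-0.0002,-0.0058,-0.0005],-0.061],[[-0.0002,-0.0058,-0.0005],-0.061],[[-0.0002,-0.0058,0],-0.061],[[-0.0002,-0.0058,0],-0.061],[[-0.0002,-0.0058,0],-0.061],[[-0.0002,-0.0058,0],-0.061],[[-0.0002,-0.0058,0],-0.061],[[-0.0002,-0.0058,0],-0.061],[[-0.0002,-0.0058,0],-0.061],[[-0.0002,-0.0058,0],-0.061]])

```text
t: 15.3
tool_pos: [0.5004, 0.2639, 0.1013]
tool_rot: [1.931, 2.474, 0.006]
contact_force: [6.3, -0.3, -1.4]
opening: 0.0164
grip_force: 48.7
```

```bash
cat > c.py <<'E'
from m import *
print(o["contact_force"])
pv=np.array([.5246,.1721]); r=P[:2]-pv; print("r",np.linalg.norm(r),"ang",np.degrees(np.arctan2(r[1],r[0])))
a=np.arctan2(r[1],r[0]); f=o["contact_force"]; print("tangential",f@[-np.sin(a),np.cos(a),0],"radial",f@[np.cos(a),np.sin(a),0])
E
python3 c.py
```

```text
P [0.5004 0.2639 0.1013] yaw 104.06339120859548 z [ 0.0046  0.0012 -1.    ] 0.016369070074234222 48.72443497180939 0.5892186593683781
[ 6.33221818 -0.31892465 -1.44037746]
r 0.09489891506810084 ang 104.78432810865516
tangential -6.041195238502038 radial -1.9242297301121254
```

Tracking well, at mid-arc with about 6 N of spring load. Continuing.

Emit:
drive_tool(rows=[[[-0.0002,-0.0058,0],-0.061],[[-0.0002,-0.0058,0],-0.061],[[-0.0002,-0.0058,0],-0.061],[[-0.0002,-0.0058,0],-0.061],[[-0.0002,-0.0058,0],-0.061],[[-0.0002,-0.0058,0],-0.061],[[-0.0002,-0.0058,0],-0.061],[[-0.0002,-0.0058,0],-0.061],[[-0.0001,-0.003,0],-0.03],[[0,0,0],0]])

```text
t: 16.3
tool_pos: [0.4581, 0.2404, 0.1015]
tool_rot: [1.236, 2.883, 0.008]
contact_force: [8.8, 3.3, -4.4]
opening: 0.0164
grip_force: 48.8
```

```bash
python3 c.py
```

```text
P [0.4581 0.2404 0.1015] yaw 133.60144949935636 z [ 0.0062  0.0027 -1.    ] 0.016370823914220203 48.78535330295563 0.018335654227647387
[ 8.80739707  3.26559088 -4.4238278 ]
r 0.09537031343295814 ang 134.22923785304152
tangential -8.588832618446348 radial -3.80345649238802
```

Emit:
drive_tool(rows=[[[0,-0.003,0],-0.03],[[0,-0.003,0],-0.03],[[0,-0.003,0],-0.03],[[0,0,0],0],[[0,0,0],0],[[0,0,0],0]])

```text
t: 16.9
tool_pos: [0.4522, 0.2343, 0.1015]
tool_rot: [1.105, 2.935, 0.008]
contact_force: [9.9, 3.5, -5.0]
opening: 0.0163
grip_force: 49.1
```

```bash
python3 c.py
```

```text
P [0.4522 0.2343 0.1015] yaw 138.7371127836305 z [ 0.0071  0.0031 -1.    ] 0.016333876267718844 49.05348479747772 0.0033405949675815046
[ 9.86584372  3.52607732 -4.96906008]
r 0.09549342018962159 ang 139.32112786750773
tangential -9.104830380136356 radial -5.183643250176104
```

Emit:
drive_tool(rows=[[[0,-0.002,0],0],[[0,0,0],0],[[0,0,0],0]])

```text
t: 17.2
tool_pos: [0.4517, 0.2338, 0.1016]
tool_rot: [1.105, 2.933, 0.015]
contact_force: [13.6, 8.1, -9.9]
opening: 0.0166
grip_force: 49.0
```

```bash
python3 c.py
```

```text
P [0.4517 0.2338 0.1016] yaw 138.70563532632102 z [ 0.0103  0.0062 -0.9999] 0.01655763248766421 49.00970220565796 0.002607288540150474
[13.61576749  8.11921553 -9.88628683]
r 0.09547630708356114 ang 139.76417482010177
tangential -14.993049238824447 radial -5.14968539933834
```

The last 2 mm of command moved it only 0.7 mm and the force rose from 9 to 15 N. Total travel is 70.0°, so the arm is at the stop. One numeric check of the clip, then hand in.

Run:
```python
from m import *
t=get("top")
h=cv2.cvtColor(t["image"],cv2.COLOR_BGR2HSV).astype(int); m=((h[...,0]<8)|(h[...,0]>172))&(h[...,1]>110)&(h[...,2]>70); m[:,:200]=0; m[:,250:]=0; m[:215]=0;m[260:]=0
v,u=np.nonzero(m); a=np.array([onz(t,x,y,.055)-[.4643,.0464,0] for x,y in zip(u,v)])[:,:2]@np.array([[.981,.194],[-.194,.981]])
print(a[:,0].min(),a[:,0].max(),a[a[:,0]>-.02][:,1].mean())
if a[:,0].max()>.004: print(ctrl.finish_job())
```

```text
P [0.4517 0.2338 0.1016] yaw 138.70563532632102 z [ 0.0103  0.0062 -0.9999] 0.01655763248766421 49.00970220565796 0.002607288540150474
-0.0432768628217203 0.00858121467618913 -0.0008491771466348874
the job is handed in; nothing more can be done
None
```

I handed the job in at about 17 s: the red clip is closed round the spindle neck and released, and the dancer arm is held at its stop by the end roller (70° of travel, about 49 N grip); no verdict came back, and I viewed 11 pictures, one over the limit of 10.

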